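Load the coil clamp and hold its bar ready over the studs

ROBOT

A 6-joint arm with a two-finger parallel gripper is mounted at the origin on the work surface. World frame = base frame: x ahead of the robot, y to its left, z up, the work surface at z = 0. Lengths are in m, angles in rad, forces in N, time in s.
With the tool pointing down it reaches from about 0.275 to 0.875 m from the base axis. Payload 12.5 kg.
Tool frame: the origin (TCP) lies on the centre line of the jaws, within the pads' length; the fingertips stand r.finger_overhang ahead of it and the grasp point (between the pads) lies 3 mm ahead of it (r.finger_overhang is the distance from the TCP to the fingertips, in m); z points along the fingers, y is the line along which they close (so a half turn about z gives the same grasp; the last joint's range is limited). The gripper opens to 85 mm and grips with 20 to 120 N. Pads are 22 mm wide; open, the fingers measure 114 mm over their backs; the gripper's body (76 mm by 85 mm) begins 54 mm behind the grasp point. The pads swing forward as they close: fully open they stand 13 mm farther back than shut.
Start: joints at [-1.39, 0.351, 1.652, -0, 1.139, -0.085], TCP at [0.144, -0.531, 0.253] pointing down, gripper open.
Joint ranges: [-2.75, 2.75], [-0.79, 2.1], [0.01, 2.65], [-1.57, 4.71], [0.07, 3.14], [-2.87, 2.87]. Speed limits (rad/s): [2.22, 2.22, 2.79, 3.14, 3.14, 3.14].

INTERFACE

Orientations are given as a unit quaternion [x, y, z, w].
In Python, from cell import r, optics gives the robot as it stands. The module is installed in compiled form; this text tells all that it offers. Calls block until the motion is done:
- r.move_to(position, orientation): joint-space move of the TCP to a pose.
- r.move_linear(position, rot=None, vel=0.15): straight line of the TCP; rot=None keeps the orientation; vel is the mean speed in m/s.
- r.set_joints(angles): joint-space move.
- r.set_gripper(opening, squeeze=None): opening from 0.0 (shut) to 1.0 (fully open); squeeze is the grip in N (None keeps the last); returns when the fingers have stopped.
- r.sleep(seconds).
- r.inverse_kinematics(position, orientation): joint angles nearest the present ones, or None.
- optics.get_image(name): name is "side" or "top" or "wrist"; returns a dict with "pixels" (384x512x3 uint8, red, green, blue), "depth" (384x512 float32, m along the optical axis (not along the pixel's ray), 0 where there is no reading), "fx", "fy", "cx", "cy" (pixels), "camera_from_world" (4x4, takes a point from world to camera coordinates); the wrist camera has in their place "mount" (4x4, takes a point from camera to tool coordinates, whose origin is the TCP and whose axes are the flange's). Camera axes: x right, y down, z forward; pixel columns grow to the right and rows downward; lengths in m; the calibration is good to about 2 mm. A picture is of the moment at which its call begins: read the wrist's pose just before it.
A pose or a line that the arm cannot do raises r.PlanningError and nothing moves.
- r.hand_in(): hands the job in; it is judged then, once.
Readings, each from a call of its own:
- r.current_t(): time.
- r.current_q(): joint angles.
- r.current_qvel(): joint speeds.
- r.current_effort(): joint torques, N m.
- r.current_tool_pos(): TCP position.
- r.current_ee_rot(): TCP orientation.
- r.current_contact_force(): force on the tool from outside, world axes, zero at the start.
- r.current_torque(): the same for the moment, N m.
- r.current_opening(): opening from 0.0 (shut) to 1.0 (fully open).
- r.current_finger_force(): force on a finger pad.
Only numpy, scipy, OpenCV 4.12 (cv2) and the standard library are available. Lean on these libraries where they do the work, as an engineer would, in place of code of your own. Each camera call takes 0.05 s, during which the arm holds its last target. There are 200 camera calls.

TASK

Slide the wound copper bobbin onto the short spindle of the coil clamp so that it sits fully down on the base, and let go of it. Then fetch the loose steel clamp bar, lift it over the clutter and finish while still holding it level about 1 cm above the tips of the clamp's two studs, its two holes lined up over the studs, so that a workmate can slip the insulating washers on: do not put it down or let go, and at no time let the bar touch the clamp or the bobbin. Leave everything else on the bench where it is.

Things in the scene. Friction and masses are not known exactly. Their poses are not given: they have to be found in the camera images.
- clamp: coil clamp fixed to the bench at the robot's left: steel plate 150 (x) x 70 (y) x 16 mm; amid it a spindle 18 mm thick rising 34 mm from the plate (top 4 mm tapered); at x = +-60 mm two studs 8 mm thick rising 75 mm (collars at their feet 18 wide, 6 high). Origin: centre of the underside, z up; yaw varies. To clear the studs, fingers holding the bobbin should close along the clamp's y
- seat (a point): point on the clamp's plate at the foot of the spindle, 16 mm above the bench, axes as the clamp's; the bobbin's origin is here when it is fully down
- stud_tips (a point): point midway between the tips of the two studs, 91 mm above the bench, axes as the clamp's
- bobbin: coil bobbin full of copper wire, with thin black end flanges: 50 mm in diameter (49 over the wire), 40 mm high, 22 mm through bore, about 0.22 kg; stands upright on the bench at the robot's right. Origin: centre of its underside; z along the bore, up. Can be gripped across its diameter from above in any direction
- bar: loose steel clamp bar, about 0.45 kg: flat bar 160 (x) x 34 (y) x 10 mm lying on the bench at the robot's right, with a grip block 36 (x) x 20 (y) mm on its middle, from 10 to 38 mm above its underside, and two through holes 16 mm wide at x = +-60 mm. Grip the block across its 20 mm (bar's y). Origin: centre of its underside; either end may go over either stud
- cylinder: bystander: loose finned aluminium engine cylinder, 90 x 90 mm, 115 mm high, standing between the bar's and bobbin's area and the clamp. Origin: centre of its underside
- sockets: bystander: loose black rack 180 (x) x 60 (y) mm with five steel sockets, up to 90 mm high, farther out beside the cylinder. Origin: centre of its underside
- screwdriver: bystander: screwdriver with a blue handle lying at the robot's right, about 200 mm long along its x
- wrench: bystander: steel wrench lying at the robot's left, about 180 mm long along its x
- bearing: bystander: steel ring 42 mm in diameter, 13 mm high, lying near the cylinder. Origin: centre of its underside
- pulley: bystander: aluminium V-belt pulley 64 mm in diameter, 30 mm high, lying beyond the clamp. Origin: centre of its underside

How it is judged:
On the way:
1. the bobbin sits fully down on the spindle and has been let go (z of bobbin in the frame of seat between -0.003 and 0.004 m and horizontal distance between bobbin and seat below 0.005 m and angle between bobbin's own z axis and vertical below 0.08 rad and contact force between bobbin and the fingers below 0.1 N), for 0.2 s.
At the end, for the whole second after the job is handed in: Bobbin upright on the spindle, within 4 mm of fully down and 5 mm of centre, free of the robot; fingers hold the bar still and level (0.08 rad), untouching, 3 to 20 mm above the stud tips, its middle within 6 mm of midway between them, its length within 0.07 rad of their line (z of bobbin in the frame of seat between -0.003 and 0.004 m and horizontal distance between bobbin and seat below 0.005 m and angle between each of bobbin, bar's own z axis and vertical below 0.08 rad and z of bar in the frame of stud_tips between 0.003 and 0.02 m and horizontal distance between bar and stud_tips below 0.006 m and angle between the x axis of bar and the x axis of clamp, either way round below 0.07 rad and contact force between bar and the fingers above 2 N and contact force between bar and clamp below 0.1 N and contact force between bar and bobbin below 0.1 N and contact force between bobbin and the arm below 0.1 N and linear speed of bar below 0.02 m/s); the arm keeps its last pose, push and grip.
It fails at once if the bar touches the clamp or the bobbin (contact force between bar and clamp above 0.5 N or contact force between bar and bobbin above 0.5 N).
It fails at once if a bystander is moved by more than 20 mm (distance of any of cylinder, sockets, screwdriver, wrench, bearing, pulley from where it was at the start of the episode above 0.02 m).
It fails at once if the finned cylinder is tipped (angle between cylinder's own z axis and vertical above 0.15 rad).
It also fails if it takes over 62 s, if anything falls off the work surface, if the arm or the gripper's body presses on something with over 40 N, if the wrist force passes 120 N, or if a joint passes its speed limit or range.

## Working session

There is one attempt and no reset: what is moved stays moved. The work goes in short steps, each a Python script; the robot and the scene stay as the last script left them, time stands still between calls to the robot, and variables do not carry over. Pictures are saved under pics/ and viewed, at most 10 in all, crops included, and the job is handed in when it is done.

```bash
mkdir -p pics; cat > h.py <<'E'
import numpy as np, cv2
from cell import r, optics
from scipy.spatial.transform import Rotation as R
def snap(n):
    p=np.array(r.current_tool_pos()); q=R.from_quat(r.current_ee_rot()).as_matrix()
    im=optics.get_image(n)
    if n=="wrist":
        T=np.eye(4);T[:3,:3]=q;T[:3,3]=p; W=T@np.array(im["mount"])
    else: W=np.linalg.inv(np.array(im["camera_from_world"]))
    im["W"]=W; return im
def cloud(im):
    d=im["depth"]; v,u=np.mgrid[:d.shape[0],:d.shape[1]]
    P=np.stack([(u-im["cx"])/im["fx"]*d,(v-im["cy"])/im["fy"]*d,d],-1)
    P=P@im["W"][:3,:3].T+im["W"][:3,3]; P[d==0]=np.nan; return P
def down(yaw): # closing axis (tool y) at angle yaw in world
    y=np.array([np.cos(yaw),np.sin(yaw),0]);z=np.array([0,0,-1.]);x=np.cross(y,z)
    return R.from_matrix(np.stack([x,y,z],1)).as_quat()
E
python3 - <<'E'
from h import *
print(r.finger_overhang,r.current_t(),r.current_ee_rot(),r.current_opening())
for n in("top","side"):
    im=snap(n);cv2.imwrite(f"pics/{n}0.png",cv2.resize(im["pixels"][:,:,::-1],(800,600)))
    print(n,im["W"].round(3).tolist(),im["fx"]);np.savez(n+"0",P=cloud(im),px=im["pixels"])
im=snap("wrist");print(np.array(im["mount"]).round(3).tolist())
E
```

```text
0.022 0.0 [ 9.91181418e-01  1.32510591e-01 -2.85549430e-05 -5.82109789e-04] 1.0031511648581806
top [[0.018, -0.986, 0.167, 0.306], [-1.0, -0.02, -0.008, -0.033], [0.011, -0.167, -0.986, 1.344], [0.0, 0.0, 0.0, 1.0]] 488.7239823301862
side [[-0.808, -0.346, 0.476, -0.088], [-0.589, 0.491, -0.642, 0.785], [-0.012, -0.799, -0.601, 0.852], [0.0, 0.0, 0.0, 1.0]] 421.2148017234624
[[-0.0, -0.951, -0.309, 0.079], [1.0, 0.0, -0.0, -0.0], [0.0, -0.309, 0.951, -0.12], [0.0, 0.0, 0.0, 1.0]]
```

View pics/top0.png

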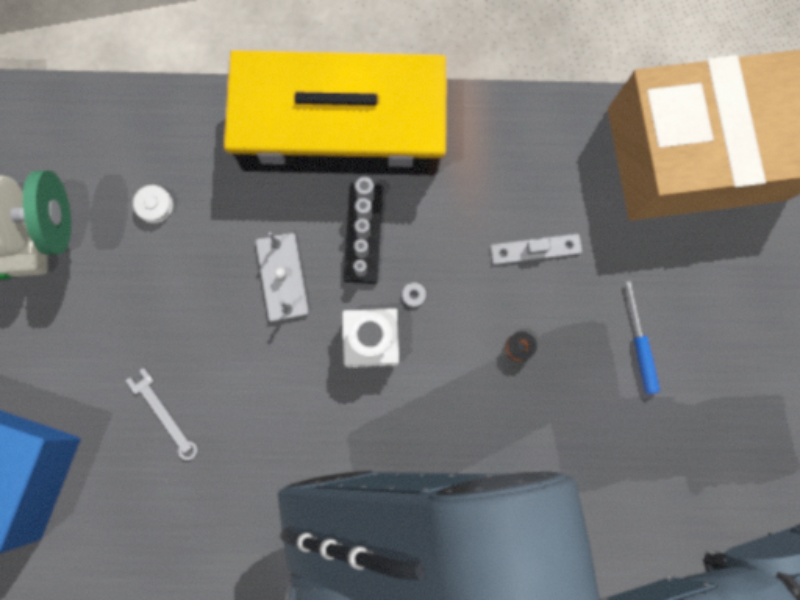

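View pics/side0.png

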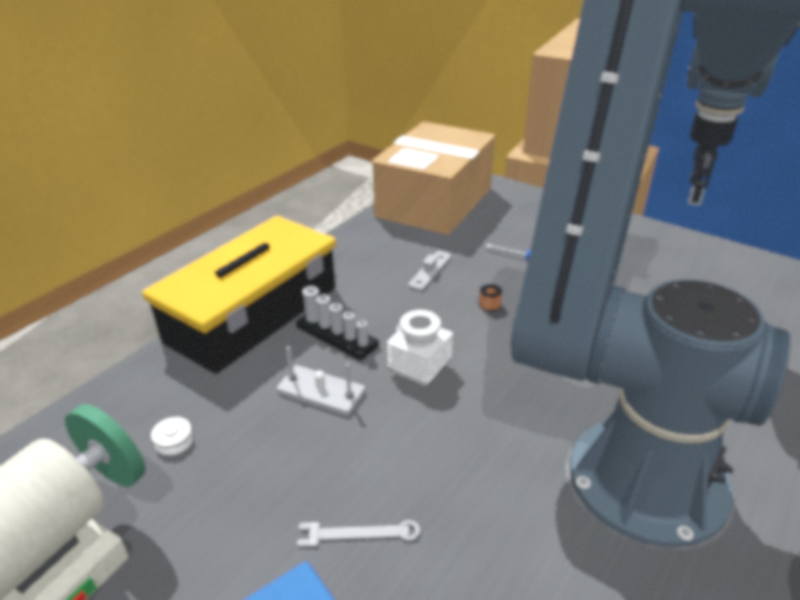

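Top view (800×600): clamp at (282,277), bobbin (520,347), bar (536,249), cylinder (370,337), socket rack (362,230), bearing (413,294), screwdriver to the right, wrench lower left. The side view agrees. Next I'll take rough positions from the depth.

```bash
python3 - <<'E'
from h import *
P=np.load("top0.npz")["P"]; f=.64
for n,(u,v) in dict(clamp=(270,285),clamp2=(300,300),spindle=(281,272),bobL=(511,347),bob=(528,340),bar=(515,252),block=(540,245),cyl=(350,320),sock=(362,225),bear=(405,294),bench=(450,350)).items():
    print(n,P[int(v*f),int(u*f)].round(3))
X=P[...,0];Y=P[...,1];Z=P[...,2]
for n,(x0,x1,y0,y1,z0,z1) in dict(bob=(.2,.42,-.35,-.15,.03,.06),bar=(.42,.6,-.42,-.2,.005,.02),block=(.42,.6,-.42,-.2,.03,.045),plate=(.3,.6,.1,.35,.01,.022),spin=(.3,.6,.1,.35,.04,.06)).items():
    m=(X>x0)&(X<x1)&(Y>y0)&(Y<y1)&(Z>z0)&(Z<z1); A=np.c_[X[m],Y[m]].astype(np.float32)
    if len(A)>5: print(n,len(A),A.mean(0),Z[m].mean(),cv2.minAreaRect(A))
E
```

```text
clamp [0.545 0.175 0.016]
clamp2 [0.518 0.119 0.015]
spindle [0.561 0.152 0.05 ]
bobL [ 0.44  -0.248  0.04 ]
bob [ 0.454 -0.275  0.037]
bar [ 0.615 -0.26   0.007]
block [ 0.624 -0.3    0.032]
cyl [0.479 0.028 0.073]
sock [0.639 0.013 0.079]
bear [ 0.534 -0.065  0.01 ]
bench [ 0.436 -0.147 -0.   ]
bar 139 [ 0.5133328  -0.28507566] 0.007907231241772828 ((0.5103694200515747, -0.3068978190422058), (0.17935627698898315, 0.21175329387187958), 0.1402672380208969)
block 224 [ 0.44383296 -0.2668355 ] 0.038799845552027076 ((0.4442939758300781, -0.266998827457428), (0.04656126722693443, 0.04874720424413681), 2.9974637031555176)
plate 934 [0.5425663  0.15131445] 0.015034894903093069 ((0.44053834676742554, 0.2097833752632141), (0.13056612014770508, 0.35695013403892517), 61.49712371826172)
spin 37 [0.55339044 0.15220664] 0.047113471375270576 ((0.5339544415473938, 0.14546656608581543), (0.07039741426706314, 0.01520667877048254), 18.264617919921875)
```

```bash
python3 - <<'E'
from h import *
q=r.current_ee_rot()
tiles=[]
def look(n,x,y,z,yaw):
    r.move_to([x,y,z],down(yaw)); r.sleep(.2)
    im=snap("wrist"); np.savez(n,P=cloud(im),px=im["pixels"],W=im["W"],d=im["depth"],K=[im["fx"],im["fy"],im["cx"],im["cy"]])
    tiles.append(cv2.resize(im["pixels"],(400,300)))
yb=0.1 # closing approx along x for bar
look("w_bob1",.42,-.265,.22,1.72)
look("w_bob2",.45,-.30,.25,1.72)
look("w_bar1",.62,-.295,.22,0.09)
look("w_bar2",.58,-.27,.25,0.09)
print(r.current_t(),r.current_q())
cv2.imwrite("pics/w1.png",cv2.cvtColor(np.vstack([np.hstack(tiles[:2]),np.hstack(tiles[2:])]),4))
E
```

```text
5.3667 [-5.08564724e-01  5.19550334e-01  1.40462806e+00  2.22432586e-05
  1.21851289e+00 -5.98438786e-01]
```

View pics/w1.png

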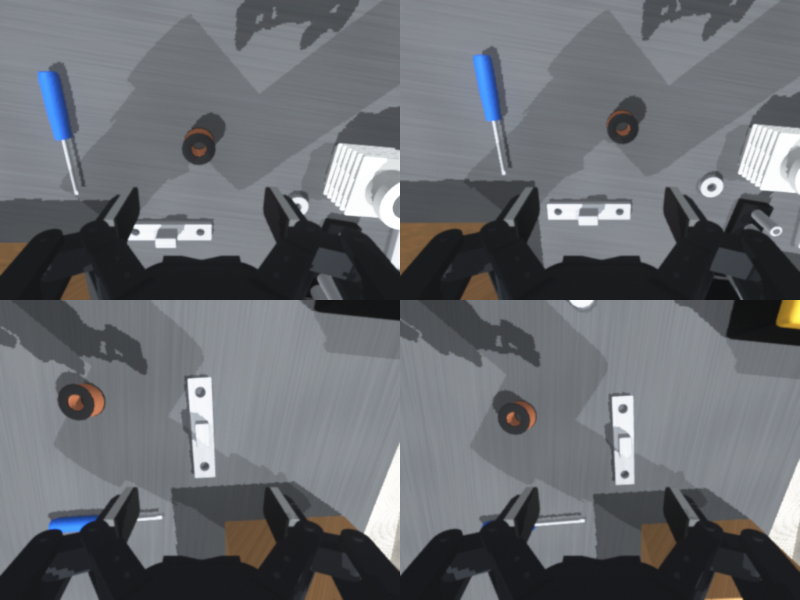

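The bobbin shows at about (198,148) in the first tile, and the bar is upright at about (200,427) in the third. Both holes and the grip block are visible. Next I'll get positions from the depth and by triangulating between views.

```bash
cat >> h.py <<'E'
def tri(obs):
    A=[];b=[]
    for W,K,(u,v) in obs:
        d=W[:3,:3]@np.array([(u-K[2])/K[0],(v-K[3])/K[1],1]);d/=np.linalg.norm(d)
        M=np.eye(3)-np.outer(d,d);A.append(M);b.append(M@W[:3,3])
    x,*_=np.linalg.lstsq(np.vstack(A),np.hstack(b),rcond=None)
    return x
E
python3 - <<'E'
from h import *
def sel(P,c,rad,z0,z1):
    m=(np.hypot(P[...,0]-c[0],P[...,1]-c[1])<rad)&(P[...,2]>z0)&(P[...,2]<z1); return m
bobs=[];hol={0:[],1:[]};cor=[]
for n in("w_bob1","w_bob2","w_bar1","w_bar2"):
    D=np.load(n+".npz");P=D["P"];
    bench=P[...,2][np.abs(P[...,2])<.008]; print(n,"bench z",np.median(bench).round(4))
    m=sel(P,(.445,-.267),.05,.035,.046)
    A=P[m][:,:2].astype(np.float32); print(" bob",m.sum(),np.array(cv2.minEnclosingCircle(A)[0]).round(4),round(cv2.minEnclosingCircle(A)[1],4),np.median(P[m][:,2]).round(4))
    c,cnt=None,None
    cs,_=cv2.findContours(m.astype(np.uint8),0,2);k=max(cs,key=len)
    e=cv2.fitEllipse(cv2.convexHull(k)); bobs.append((D["W"],D["K"],e[0])); print(" ell",np.round(e[0],1))
    if "bar" in n:
        m=sel(P,(.62,-.297),.1,.006,.014);A=P[m][:,:2].astype(np.float32)
        print(" bar",m.sum(),np.median(P[m][:,2]).round(4),cv2.minAreaRect(A))
        t=sel(P,(.62,-.297),.1,.033,.042);print(" blk",t.sum(),np.median(P[t][:,2]).round(4),cv2.minAreaRect(P[t][:,:2].astype(np.float32)))
        g=cv2.cvtColor(D["px"],cv2.COLOR_RGB2GRAY)
        full=cv2.fillConvexPoly(np.zeros(g.shape,np.uint8),cv2.convexHull(np.argwhere(m)[:,::-1].astype(np.int32)),1)
        full=cv2.erode(full,np.ones((5,5)))
        nn,l,s,c=cv2.connectedComponentsWithStats(((g<110)&(full>0)).astype(np.uint8))
        print(" holes",[(s[i,4],c[i].round(1).tolist()) for i in range(1,nn) if s[i,4]>10])
print("bob tri",tri(bobs), tri(bobs[:2]),tri(bobs[2:]))
E
```

```text
w_bob1 bench z -0.0002
 bob 1113 [ 0.4428 -0.2656] 0.0249 0.0397
 ell [253.9 190.3]
w_bob2 bench z -0.0002
 bob 1012 [ 0.4429 -0.2657] 0.0249 0.0397
 ell [285.  164.2]
w_bar1 bench z -0.0003
 bob 1412 [ 0.4433 -0.2656] 0.025 0.0395
 ell [ 97.  130.3]
 bar 2688 0.0097 ((0.6213431358337402, -0.29761484265327454), (0.034023407846689224, 0.1601833701133728), 8.495231628417969)
 blk 539 0.0375 ((0.6213144063949585, -0.29729723930358887), (0.01987355388700962, 0.03623257577419281), 8.552180290222168)
 holes [(np.int32(47), [257.8, 118.9]), (np.int32(53), [262.1, 212.8])]
w_bar2 bench z -0.0003
 bob 1077 [ 0.4434 -0.2655] 0.0249 0.0395
 ell [145.4 151.7]
 bar 2140 0.0097 ((0.621407151222229, -0.29768043756484985), (0.034211091697216034, 0.16082008183002472), 8.549562454223633)
 blk 432 0.0375 ((0.6212306022644043, -0.2973058223724365), (0.019780445843935013, 0.03615077584981918), 9.89346981048584)
 holes [(np.int32(41), [286.2, 139.4]), (np.int32(48), [287.6, 222.9])]
bob tri [ 0.44274007 -0.26546179  0.03686977] [ 0.44218134 -0.2658695   0.03908494] [ 0.44338755 -0.26496218  0.03833599]
```

Bobbin (0.443,−0.266), top 0.0397. Bar (0.6213,−0.2975), closing yaw 0.149. Block top 0.0375. The sizes match the text. Now the clamp.

```bash
python3 - <<'E'
from h import *
tiles=[]
for n,x,y,z in(("c1",.53,.15,.25),("c2",.56,.11,.28)):
    r.move_to([x,y,z],down(1.72)); r.sleep(.2); im=snap("wrist")
    P=cloud(im); np.savez(n,P=P,px=im["pixels"],W=im["W"],d=im["depth"],K=[im["fx"],im["fy"],im["cx"],im["cy"]])
    tiles.append(cv2.resize(im["pixels"],(400,300)))
    print(n,"bench",np.median(P[...,2][np.abs(P[...,2])<.008]))
    def S(c,rad,a,b): return P[(np.hypot(P[...,0]-c[0],P[...,1]-c[1])<rad)&(P[...,2]>a)&(P[...,2]<b)]
    p=S((.555,.152),.1,.012,.019); rc=cv2.minAreaRect(p[:,:2].astype(np.float32)); print(" plate",len(p),np.median(p[:,2]),rc)
    s=S(rc[0],.02,.047,.056); print(" spindle",len(s),np.median(s[:,2]),cv2.minEnclosingCircle(s[:,:2].astype(np.float32)))
    t=S(rc[0],.1,.086,.098); 
    for m in (t[:,0]>rc[0][0],t[:,0]<rc[0][0]):
        a=t[m]; print(" tip",len(a), a.mean(0).round(4) if len(a) else "", a[:,2].max() if len(a) else "")
    t=S(rc[0],.1,.03,.098)
    for m in (t[:,0]>rc[0][0]+.03,t[:,0]<rc[0][0]-.03):
        a=t[m]; print(" stud",len(a), np.median(a,0).round(4))
print(r.current_t())
cv2.imwrite("pics/c.png",cv2.cvtColor(np.hstack(tiles),4))
E
```

```text
c1 bench -0.00017695273494711117
 plate 4922 0.01573392621135511 ((0.5599745512008667, 0.15583837032318115), (0.1492873877286911, 0.07007697224617004), 12.204405784606934)
 spindle 114 0.04899183350640629 ((0.5602474808692932, 0.15541474521160126), 0.008375710807740688)
 tip 37 [0.6178 0.1684 0.0892] 0.0916981483805327
 tip 47 [0.5012 0.1432 0.0894] 0.09240808259208522
 stud 178 [0.616  0.1678 0.0681]
 stud 96 [0.4996 0.1431 0.0852]
c2 bench -0.0001997910258502711
 plate 4568 0.01573455915049443 ((0.5601234436035156, 0.15588173270225525), (0.1494150608778, 0.06979446858167648), 12.115906715393066)
 spindle 103 0.04880805421754103 ((0.5602693557739258, 0.15585805475711823), 0.008132406510412693)
 tip 33 [0.6179 0.1681 0.0893] 0.09106217113318005
 tip 43 [0.5017 0.143  0.0893] 0.09183513739433236
 stud 133 [0.6162 0.1671 0.0697]
 stud 82 [0.5009 0.1413 0.0871]
7.7667
```

View pics/c.png

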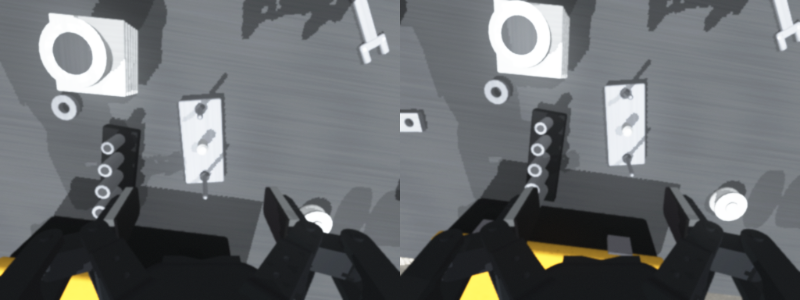

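Clamp: centre (0.5601,0.1557), yaw 0.212, stud tips about 0.091. All of this matches the given sizes. Next I'll grasp the bobbin and carry it over.

```bash
python3 - <<'E'
from h import *
q=down(1.783); b=[.4430,-.2656]; c=[.5600,.1557]
r.move_to([*b,.16],q)
r.move_linear([*b,.030],vel=.12); print(r.current_contact_force())
r.set_gripper(0.3,60); print("grip",r.current_opening(),r.current_finger_force(),r.current_tool_pos())
f0=r.current_contact_force()
r.move_linear([*b,.23],vel=.2); print("lift",r.current_opening(),r.current_finger_force(),r.current_contact_force())
r.move_linear([*c,.23],vel=.25)
r.move_linear([*c,.12],vel=.15);r.sleep(.3)
print(r.current_tool_pos(),r.current_contact_force(),r.current_t(),r.current_opening())
im=snap("wrist");P=cloud(im)
cv2.imwrite("pics/h.png",cv2.resize(im["pixels"][:,:,::-1],(700,525)))
m=(np.hypot(P[...,0]-c[0],P[...,1]-c[1])<.04)&(P[...,2]>.122)&(P[...,2]<.14)
A=P[m][:,:2].astype(np.float32);print(m.sum(),np.median(P[m][:,2]),cv2.minEnclosingCircle(A))
E
```

```text
[ 0.32894736 -0.15412302  0.60051839]
grip 0.5587500468425625 60.81902699545026 [ 0.44324961 -0.26583436  0.03077044]
lift 0.5622952467886736 62.02654458582401 [-0.61947018  0.74942957 -2.26927922]
[0.56022081 0.15574296 0.12053158] [ 0.22351212  0.18991564 -1.86308181] 15.2083 0.5592341507260814
8329 0.1293814341747272 ((0.5535339713096619, 0.15452450513839722), 0.03781566396355629)
```

View pics/h.png

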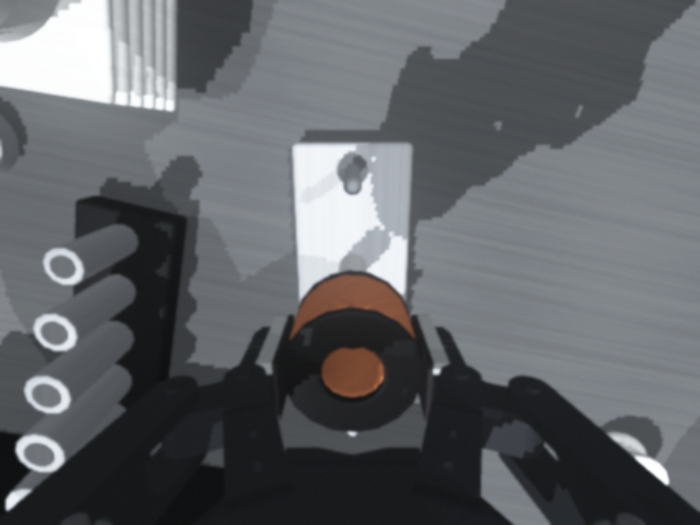

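The bobbin is held upright with its bore at about (353,373) and the clamp directly beneath. I'll check the bore centre against the spindle, then insert with force monitoring.

```bash
python3 - <<'E'
from h import *
im=snap("wrist");W=im["W"]
d=W[:3,:3]@np.array([(353*512/700-im["cx"])/im["fx"],(373*512/700-im["cy"])/im["fy"],1]);o=W[:3,3]
p=o+d*(.1302-o[2])/d[2]; print("bore",p)
c=np.array([.5600,.1557])
e=p[:2]-c; print("err",e)
if np.hypot(*e)<.002:
    r.move_linear([*c,.085],vel=.1)
    f0=np.array(r.current_contact_force()); ok=True
    for z in np.arange(.081,.0469,-.004).tolist()+[.0465]:
        r.move_linear([*c,z],vel=.05); f=np.array(r.current_contact_force())-f0
        print(round(z,4),np.array(r.current_tool_pos()).round(4),f.round(1))
        if f[2]>12 or np.hypot(f[0],f[1])>12: print("stop");break
print(r.current_t())
E
```

```text
bore [0.55838003 0.15584634 0.1302    ]
err [-0.00161997  0.00014634]
0.081 [0.5601 0.1557 0.0812] [-1.4  0.4 -0.8]
0.077 [0.5599 0.1557 0.0768] [-0.6 -0.2 -0. ]
0.073 [0.5598 0.1557 0.0727] [-0.3 -0.5 -0.5]
0.069 [0.5599 0.1556 0.0687] [-0.8 -1.3 -0.8]
0.065 [0.5598 0.1557 0.0647] [-1.1  1.3 -0.1]
0.061 [0.5599 0.1557 0.0607] [-0.3  0.6  0.3]
0.057 [0.5599 0.1557 0.0567] [-0.3  0.4 -0.2]
0.053 [0.5598 0.1557 0.0527] [-0.4  0.1 -0.5]
0.049 [0.5598 0.1557 0.0487] [-0.1  0.5  0.1]
0.0465 [0.5603 0.1558 0.0468] [-1.8  0.2  4.1]
18.3083
```

```bash
python3 - <<'E'
from h import *
r.set_gripper(.85); r.sleep(.2); print(r.current_finger_force(),r.current_contact_force())
c=[.5600,.1557]
r.move_linear([*c,.20],vel=.12); r.move_linear([.53,.15,.25],vel=.15); r.sleep(.2)
im=snap("wrist");P=cloud(im)
m=(np.hypot(P[...,0]-c[0],P[...,1]-c[1])<.035)&(P[...,2]>.046)&(P[...,2]<.066)
z=np.median(P[m][:,2]);m&=abs(P[...,2]-z)<.004
print("bobbin top",z,cv2.minEnclosingCircle(P[m][:,:2].astype(np.float32)),r.current_t())
cv2.imwrite("pics/b.png",cv2.resize(im["pixels"][:,:,::-1],(700,525)))
E
```

```text
0.0 [-0.14949335 -0.52445322  0.6238341 ]
bobbin top 0.055502205535437776 ((0.5598542094230652, 0.155996173620224), 0.02479849010705948) 21.1
```

View pics/b.png

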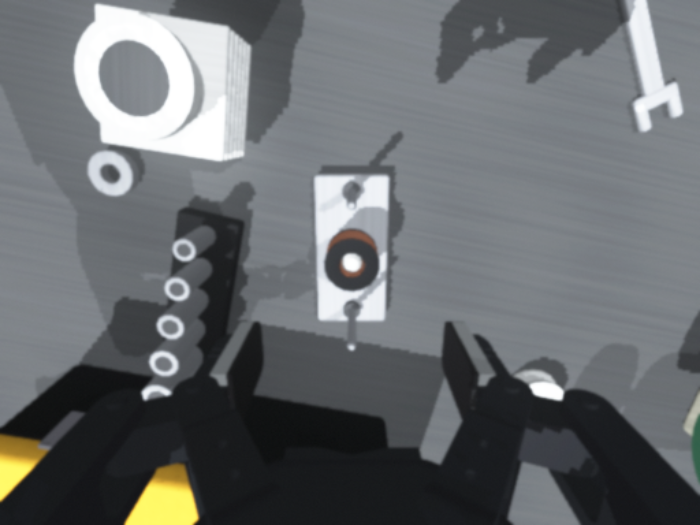

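The bobbin is seated with the spindle visible in its bore at (351,263). Its top is at 0.0555, and it is free and centred. Now the bar.

```bash
python3 - <<'E'
from h import *
b=[.6213,-.2975]; c=[.5599,.1557]; q=down(.149); q2=down(1.783)
r.move_to([*b,.18],q); r.move_linear([*b,.036],vel=.12); print(r.current_contact_force())
r.set_gripper(0.0,90); print("grip",r.current_opening(),r.current_finger_force(),np.array(r.current_tool_pos()).round(4))
r.move_linear([*b,.26],vel=.15); print("lift",r.current_opening(),r.current_finger_force(),r.current_contact_force())
r.move_linear([.58,-.05,.26],rot=q2,vel=.12)
r.move_linear([*c,.26],vel=.15); r.sleep(.3)
print(np.array(r.current_tool_pos()).round(4),R.from_quat(r.current_ee_rot()).as_matrix()[:,1].round(4),r.current_t(),r.current_opening())
im=snap("wrist");P=cloud(im)
cv2.imwrite("pics/bar.png",cv2.resize(im["pixels"][:,:,::-1],(700,525)))
np.savez("barh",P=P,px=im["pixels"],W=im["W"],d=im["depth"],K=[im["fx"],im["fy"],im["cx"],im["cy"]])
m=(np.hypot(P[...,0]-c[0],P[...,1]-c[1])<.095)&(P[...,2]>.228)&(P[...,2]<.241)
p=P[m];print(m.sum(),np.median(p[:,2]),cv2.minAreaRect(p[:,:2].astype(np.float32)))
E
```

```text
[-0.69788882  0.09228384  0.48950725]
grip 0.2148486319698214 89.06234622001648 [ 0.6216 -0.2975  0.0364]
lift 0.2168747572235347 88.06742548942566 [-0.0163963  -0.44442357 -7.05136002]
[0.5599 0.1554 0.26  ] [-0.2102  0.9776 -0.    ] 30.3833 0.2151586371859251
8535 0.2332957297657306 ((0.5554385185241699, 0.15462517738342285), (0.1506839096546173, 0.03419745713472366), 12.094234466552734)
```

View pics/bar.png

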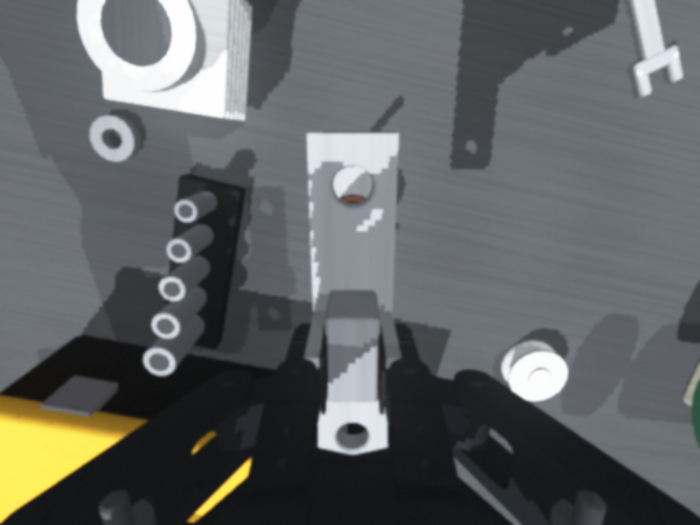

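Bar is held squarely with both holes visible at (353,184) and (352,436). Now I'll check its level and centre.

```bash
python3 - <<'E'
from h import *
D=np.load("barh.npz");P=D["P"];W=D["W"];K=D["K"]
c=np.array([.5599,.1557]);ax=np.array([np.cos(.212),np.sin(.212)]);ay=np.array([-ax[1],ax[0]])
L=(P[...,:2]-c)@ax;T=(P[...,:2]-c)@ay;Z=P[...,2]
m=(abs(L)<.09)&(abs(T)<.014)&(Z>.215)&(Z<.25)&((L<-.03)|(L>.052))
A=np.c_[L[m],T[m],np.ones(m.sum())];z=Z[m]
for _ in range(4):
    s=np.linalg.lstsq(A,z,rcond=None)[0];k=abs(A@s-z)<.002;A=A[k];z=z[k]
print("plane slope L,T, z0",s.round(4),len(z),(A[:,0]>0).sum())
H=[]
for u,v in((353,184),(352,436)):
    d=W[:3,:3]@np.array([(u*512/700-K[2])/K[0],(v*512/700-K[3])/K[1],1]);o=W[:3,3]
    zz=s[2]
    for _ in range(3):
        p=o+d*(zz-o[2])/d[2]; zz=s@[(p[:2]-c)@ax,(p[:2]-c)@ay,1]
    print("hole",p,(p[:2]-c)@ax,(p[:2]-c)@ay);H.append(p)
mm=(abs(T)<.014)&(abs(Z-s[2])<.006);print("ends L",np.nanpercentile(L[mm&(abs(L)<.09)],[0.2,99.8]))
mid=(H[0]+H[1])/2;print("mid",mid,np.linalg.norm(H[0]-H[1]))
E
```

```text
plane slope L,T, z0 [-0.0025  0.003   0.2331] 4671 455
hole [0.50009732 0.14311971 0.23329599] -0.06111091311979213 0.00028477068559207806
hole [0.61858642 0.16819603 0.23299697] 0.06000190651235262 -0.00013226337995064091
ends L [-0.07991936  0.0692567 ]
mid [0.55934187 0.15565787 0.23314648] 0.12111390675628912
```

Level (slope <0.003) and centred within 1 mm. I'll lower it to put the underside at about 0.1015, then verify.

```bash
python3 - <<'E'
from h import *
c=[.5601,.1557]
r.move_linear([*c,.17],vel=.1); r.move_linear([*c,.1385],vel=.04); r.sleep(.5)
print(np.array(r.current_tool_pos()).round(4),r.current_finger_force(),r.current_contact_force(),r.current_t())
im=snap("wrist");cv2.imwrite("pics/f.png",cv2.resize(im["pixels"][:,:,::-1],(700,525)))
P=cloud(im);m=(np.hypot(P[...,0]-.51,P[...,1]-.145)<.02)&(P[...,2]>.09);print("bar top",np.median(P[m][:,2]))
m=(np.hypot(P[...,0]-c[0],P[...,1]-c[1])<.095)&(abs(P[...,2]-.1115)<.005);print(cv2.minAreaRect(P[m][:,:2].astype(np.float32)))
E
```

```text
[0.5601 0.1557 0.1386] 88.06786894798279 [-0.18467936 -0.3652322  -4.46933839] 32.9167
bar top 0.1118303767417827
((0.5557259917259216, 0.15496860444545746), (0.15086470544338226, 0.03414250537753105), 12.175387382507324)
```

View pics/f.png

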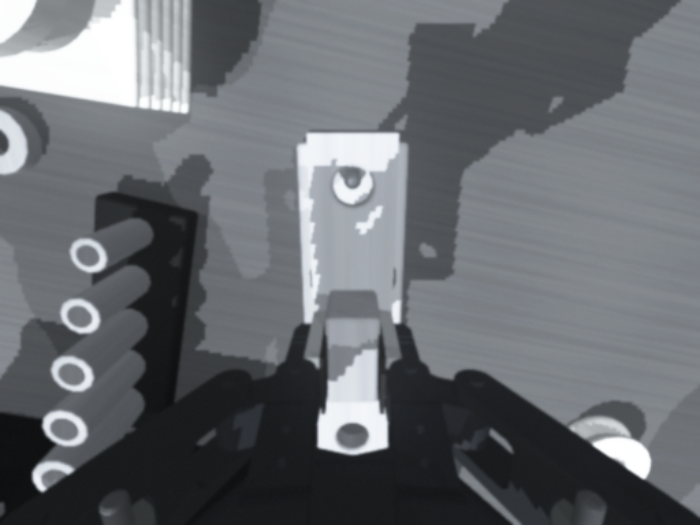

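The stud shows through the near hole at (352,180) and the underside is at about 0.102. The measured force is just the bar's weight (4.4 N), so nothing is touching.

```bash
python3 -c "
from cell import r
print(r.hand_in(), r.current_t(), r.current_finger_force())"
```

```text
the job is handed in; nothing more can be done
the job is handed in; nothing more can be done
```

I handed the job in at about 33 s on the robot's clock: the bobbin is fully seated on the spindle and let go, and the bar is held level about 11 mm above the stud tips with its holes over the studs. I don't have the judge's result.

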